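Close the germination-dish carrier by tucking its flap under the lip

ROBOT

A 7-joint arm with a two-finger parallel gripper is mounted at the origin on a cart in front of the work surface, level with it; the furniture and walls round the work are solid. World frame = base frame: x ahead of the robot, y to its left, z up, the work surface at z = 0. Lengths are in m, angles in rad, forces in N, time in s.
With the tool pointing down it reaches from about 0.4 to 0.875 m from the base axis. Payload 19.3 kg.
Tool frame: the origin (TCP) lies on the centre line of the jaws, within the pads' length; the fingertips stand 14 mm ahead of it and the grasp point (between the pads) lies 5 mm behind it; y points along the fingers, x is the direction in which the jaws open and shut, and the axes are right-handed (so a half turn about y gives the same grasp; the last joint's range is limited). The gripper opens to 85 mm and grips with 20 to 120 N. Pads are 22 mm wide; open, the fingers measure 114 mm over their backs; the gripper's body (76 mm by 85 mm) begins 54 mm behind the grasp point. The pads swing forward as they close: fully open they stand 13 mm farther back than shut.
Start: joints at [1.091, 0.521, -0.036, 1.599, 0.021, 1.021, -0.113], TCP at [0.249, -0.573, 0.245] pointing down, gripper open.
Joint ranges: [-2.91, 2.91], [-0.3, 2.13], [-1.5, 1.42], [0.17, 2.43], [-1.26, 4.41], [0.16, 1.93], [-2.52, 2.52]. Speed limits (rad/s): [1.89, 1.89, 2.39, 2.39, 3.01, 3.01, 3.01].

INTERFACE

Orientations are given as [roll, pitch, yaw] about the fixed x, y, z axes, in that order (R = Rz(yaw) Ry(pitch) Rx(roll)).
In Python, from workcell import monitor, grab_frame, workorder gives the robot as it stands.
- The arm moves only by the tool drive_tool, never from a script. Its argument "steps" is one flat list of numbers, 5 for each row, row after row: the finger opening in mm, from 0 to 85.4, then the shift along the world's x, y, z in mm, then the turn about the world's z in degrees. In form: [fingers, tx, ty, tz, twist, fingers, tx, ty, tz, twist, ...]. A call has exactly 5 rows; each row shifts and turns the commanded pose from where the row before left it; what a row does not reach is not made up. A row lasts 1/12 s, in which the tool goes at most 41.7 mm and 7.16 degrees, less where a joint would pass 70% of its speed; a pose out of reach is approached as far as the arm can. A call is refused whole if a number of a shift passes 41.7 or a number of a turn 7.16, either way. A call with a gripper value outside its range is refused whole. The fingers move at their own pace and stop on an object; "grip_force" is the grip in N (left out, the last holds). Time passes only in rows, so rows that do not move let the fingers close, or fill a call up. It gives the time, the measured TCP pose, the force and the opening at its end, in the units of the state.
- monitor.observe(): the state, without advancing time (a new reading comes with each control period).
- grab_frame(name): name is "scene" or "top" or "wrist"; returns a dict with "frame" (480x640x3 uint8, red, green, blue), "vertical_fov" (degrees; the focal length in pixels is half the picture's height over the tangent of half this angle, whatever the lens; pixels are square), "cx", "cy" (the principal point, pixels), "xyz" and "orientation" of the camera in the world. Camera axes: x right, y down, z forward; pixel columns grow to the right and rows downward; lengths in m; the calibration is good to about 2 mm. A picture is of the moment at which its call begins. There is no depth.
- workorder.job_done(): hands the job in, once; it reports no verdict.
The state is a dict: "clock": time; "qpos": joint angles; "qd": joint speeds; "joint_efforts": joint torques, N m; "position": TCP position; "tool_rot": TCP orientation; "force": force on the tool from outside, world axes, zero at the start; "moment": the same for the moment, N m; "grip_width": finger opening in m.
Only numpy, scipy, OpenCV 4.12 (cv2) and the standard library are available. Lean on these libraries where they do the work, as an engineer would, in place of code of your own. Each camera call takes 0.05 s, during which the arm holds its last target. There are 200 camera calls.

TASK

Close the white dish carrier using only pushes of the fingertips, without pinching or lifting anything: fold its blue hinged flap down flat over the dish, then, keeping it pressed down, push the flap along by its raised step so that its free edge slides fully home beneath the grey retaining lip. The flap springs open unless it is tucked. Push gently, leave the dish in the carrier and the jar, seed packet and brass weight where they stand, and finish clear of everything with the flap held down by the lip alone.

Things in the scene. Friction and masses are not known exactly. Their poses are not given: they have to be found in the camera images.
- carrier: White open-topped tray, fixed to the table, 110 x 108 x 47 mm (x, y, z). Origin at its centre, 6 mm above the table; z up. Its -x side (mostly towards the robot) carries the grey retaining lip, its +x side the hinge of the blue flap (ears 10 mm taller than the rim at the hinge ends, y = +-56 mm). Side and back rims 36 mm above the table.
- lip (a point): Middle of the mouth edge of the grey retaining lip, 47 mm above the table, carrier x = -37 mm. The lip runs across the carrier's -x side, overhanging towards the hinge: 3 mm gap above the flat flap where x < -42 mm, flared upward (top at 50 mm) from there to the mouth. It really holds the flap, and blocks it from above if the flap is slid forward before it is folded down.
- flap_hinge (a point): Centre of the flap's hinge pin, 38 mm above the table, at carrier x = +50 mm minus the slide value. Site axes are the flap's: -x from the hinge to the free edge, y along the pin, z out of the flap's outer face (up when the flap is flat). Moves with the slide.
- flap_edge (a point): Middle of the free edge of the blue flap, at mid-thickness, 84 mm from the hinge pin. The flap is 102 mm wide and 4 mm thick.
- flap_step (a point): Middle of the foot of the thumb step on the flap's outer face (the top face when flat), 58 mm from the hinge pin. The step's upright face is 7 mm high, 90 mm wide and looks towards the hinge; from its crest a ramp falls towards the free edge. A fingertip standing on the flap on the hinge side of the step can press the flap down and push the step towards the lip.
- flap (a joint): Angle of the flap in rad: 0 = lying flat on the rim (stop), pi/2 = upright, grows as it opens, up to 2.1. Starts between 1.45 and 1.95 and stays where it is left near there. A light spring pushes it towards 1.75: folding takes up to about 0.13 N m, and released flat but not tucked it springs back up to about 0.8 rad.
- flap_slide (a joint): How far the hinge pin has slid in its slots towards the lip (m): 0 = back, as at the start, 0.014 = fully home at its stop. It moves against about 4 N of friction and stays where it is left (a finger dragged back while pressing pulls it back too). At 0 the flat flap's edge is 3 mm short of the lip's mouth, at 0.014 it is 11 mm past it, beneath the lip. It slides only along the carrier's x, towards -x.
- dish: Clear round petri dish, 90 mm across, 15 mm high, with seed, loose in the carrier (inside 100 x 100 mm, floor 10 mm above the table, 4 mm above the carrier's origin). Origin at the centre of its underside.
- jar: Bystander: screw-top sample jar with a red cap, 60 mm across, 78 mm high; origin at the centre of its underside.
- packet: Bystander: brown paper seed packet lying flat, 118 x 64 x 17 mm; origin at the centre of its underside.
- weight: Bystander: small brass-coloured weight with a knob, 27 mm across, 30 mm high; origin at the centre of its underside.
There are look-alikes about, which are no part of the job. Leave any brown look-alike of the carrier alone.

How it is judged:
By the outcome, as a careful person would: the job done as asked, in the order asked, and still so for the second after the job is handed in, with the robot touching nothing.
It also fails if it takes over 35 s, if anything falls off the work surface, if the arm or the gripper's body presses on something with over 40 N, if the wrist force passes 120 N, or if a joint passes its speed limit or range.

## Working session

There is one attempt and no reset: what is moved stays moved. The work goes in short steps, Python scripts to look and compute and a tool call to move; the robot and the scene stay as the last step left them, time stands still between calls to the robot, and variables do not carry over. Pictures are saved under pics/ and viewed, about 8 in all and at most 12, crops included, and the job is handed in when it is done.

Besides the shell and the picture viewer there is one more tool, called after "Emit:" as name(argument=value, ...), one argument or row to a line, values as JSON. drive_tool: Moves the arm, as the interface text tells. Its arguments: {"type":"object","properties":{"steps":{"type":"array"},"grip_force":{"type":"number"}},"required":["steps"]}

```bash
mkdir -p pics; ls
cat > h.py <<'E'
import numpy as np, cv2
from workcell import monitor, grab_frame, workorder
from scipy.spatial.transform import Rotation as Ro
def R(o):
    o=np.array(o,float)
    if o.shape==(3,3): return o
    return Ro.from_euler('xyz',o).as_matrix() if o.size==3 else Ro.from_quat(o).as_matrix()
def shot(n,f=None):
    d=grab_frame(n)
    if f: cv2.imwrite('pics/'+f,d['frame'][:,:,::-1])
    return d
def foc(d): return 240/np.tan(np.radians(d['vertical_fov'])/2)
def ray(d,u,v):
    r=R(d['orientation'])@np.array([(u-d['cx'])/foc(d),(v-d['cy'])/foc(d),1]); return np.array(d['xyz']),r
def onz(d,u,v,z):
    c,r=ray(d,u,v); return c+r*(z-c[2])/r[2]
def proj(d,p):
    q=R(d['orientation']).T@(np.array(p)-np.array(d['xyz'])); return foc(d)*q[0]/q[2]+d['cx'],foc(d)*q[1]/q[2]+d['cy']
E
python3 - <<'E'
from h import *
for n in('top','scene'):
    d=shot(n,n+'0.png'); print(n,{k:v for k,v in d.items() if k!='frame'})
print(monitor.observe())
a=[cv2.imread('pics/%s0.png'%n) for n in('top','scene')]
E
```

```text
pics
top {'vertical_fov': 53.576511269300525, 'cx': 326.7167862476853, 'cy': 248.78056199577082, 'xyz': array([ 0.43307772, -0.02609657,  0.96529586]), 'orientation': array([-2.98405325,  0.01622107, -1.59852672])}
scene {'vertical_fov': 50.13007764786764, 'cx': 325.1079820170895, 'cy': 245.3350201522038, 'xyz': array([0.05683094, 0.44488235, 0.68849382]), 'orientation': array([-2.30034917, -0.00965022, -2.2814191 ])}
{'clock': 0.1, 'qpos': array([ 1.09082269,  0.52197043, -0.03632633,  1.59992845,  0.0212374 ,
        1.02109314, -0.11281607]), 'qd': array([ 9.76255860e-04, -1.92160218e-04,  5.30562937e-04, -7.79587467e-04,
        6.20041063e-04, -4.60640141e-04, -2.37155396e-05]), 'joint_efforts': array([ 4.80683899e-03, -9.28488994e+01,  1.98416568e+00, -3.70529187e+01,
        1.81520381e-02,  5.39917804e-03, -8.86320367e-05]), 'position': array([ 0.24885216, -0.57302077,  0.24478139]), 'tool_rot': array([-1.57089865e+00,  1.00836394e-03, -1.16103160e+00]), 'force': array([ 0.2250764 , -0.04076468, -0.32897185]), 'moment': array([0.00694988, 0.00940203, 0.03099503]), 'grip_width': 0.08543546309520857}
```

View pics/top0.png

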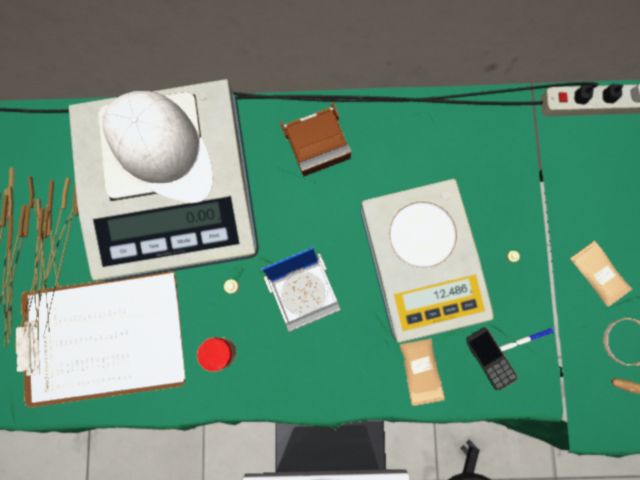

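View pics/scene0.png

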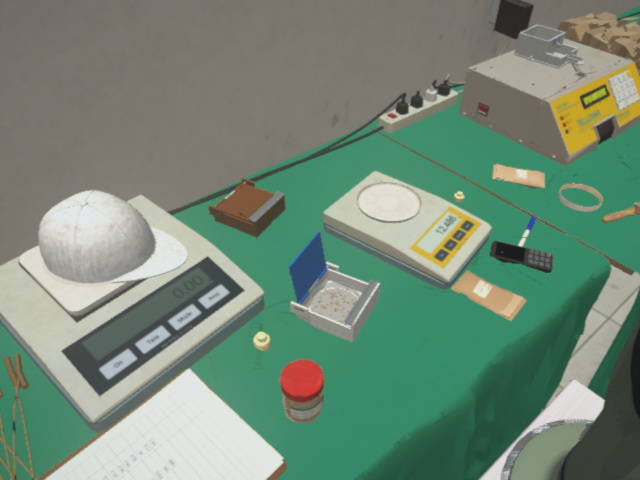

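The top view shows the carrier around (302,292), with the blue flap near-upright at (290,264) and the lip along (312,322). The jar is at (215,354), the weights are at (231,286) and (513,256), the packet is at (424,371), and the brown decoy is at (316,140).

Run:
```python
from h import *
a=cv2.imread('pics/top0.png')[230:350,245:360]; b=cv2.imread('pics/scene0.png')[225:345,280:390]
r=lambda i:cv2.resize(i,(400,440),interpolation=cv2.INTER_CUBIC)
cv2.imwrite('pics/c.png',np.hstack([r(a),r(b)]))
for n in('top','scene'):
    d=shot(n); im=cv2.cvtColor(d['frame'],cv2.COLOR_RGB2HSV)
    m=cv2.inRange(im,(108,120,50),(125,255,255))
    k,_,s,c=cv2.connectedComponentsWithStats(m)
    i=1+np.argmax(s[1:,4]); print(n,s[i],c[i]); cn=cv2.findContours((k==i).astype('u1'),0,2)[0][0]
    print(cv2.approxPolyDP(cn,3,True)[:,0].tolist())
```

```text
top [263 248  54  33 757] [290.5984148  264.55085865]Traceback (most recent call last):
  File "<stdin>", line 9, in <module>
cv2.error: OpenCV(4.12.0) :-1: error: (-5:Bad argument) in function 'findContours'
> Overload resolution failed:
>  - image is not a numpy array, neither a scalar
>  - Expected Ptr<cv::UMat> for argument 'image'
```

View pics/c.png

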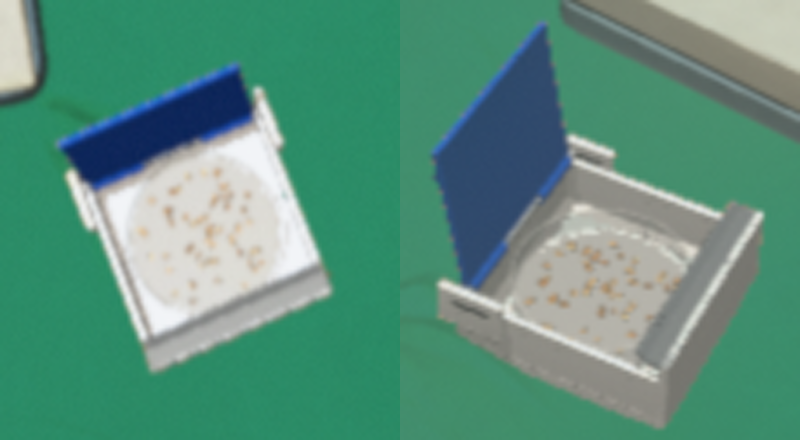

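Run:
```python
from h import *
t=shot('top');s=shot('scene')
T=lambda p:(245+p[0]/3.478,230+p[1]/3.667)
S=lambda p:(280+(p[0]-400)/3.636,225+p[1]/3.667)
def tri(a,b):
    c1,r1=ray(t,*T(a));c2,r2=ray(s,*S(b)); r1/=np.linalg.norm(r1);r2/=np.linalg.norm(r2)
    k=np.linalg.lstsq(np.c_[r1,-r2],c2-c1,rcond=None)[0]
    p,q=c1+k[0]*r1,c2+k[1]*r2; return (p+q)/2,np.linalg.norm(p-q)
for n,a,b in [('flapTL',(60,145),(434,155)),('flapTR',(238,67),(545,25)),('earLback',(67,170),(438,283)),('earRfront',(283,145),(615,155)),('flapBL',(95,188),(465,290)),('flapBR',(255,122),(570,160)),('lipoutL',(153,350),(660,375)),('lipoutR',(328,275),(762,213)),('botL',(153,371),(665,427))]:
    p,e=tri(a,b);print(n,p.round(4),round(e,4))
for n,a,z in [('botL',(153,371),0),('botR',(330,292),0),('lipL',(150,337),.048),('lipR',(322,262),.048),('lip outL',(150,346),.047),('lip outR',(328,278),.047),('earL0',(67,170),.046),('earL1',(95,230),.046),('earR0',(258,88),.046),('earR1',(283,145),.046)]:
    print(n,onz(t,*T(a),z).round(4))
for n,a,z in [('earL0',(438,283),.046),('earL1',(507,310),.046),('earR0',(570,137),.046),('earR1',(615,155),.046),('botL',(665,427),0),('lipmouthL',(638,357),.05),('lipmouthR',(733,205),.05)]:
    print('s',n,onz(s,*S(a),z).round(4))
d=t;im=cv2.cvtColor(d['frame'],cv2.COLOR_RGB2HSV)
for q,z in(((215,354),.078),((424,371),.017),((231,286),.03),((302,292),.02),((316,140),.03)): print(q,onz(t,*q,z).round(3))
```

```text
flapTL [0.5343 0.1012 0.117 ] 0.001
flapTR [0.5698 0.0079 0.1171] 0.0001
earLback [0.5288 0.1077 0.0438] 0.0009
earRfront [ 0.5396 -0.013   0.0413] 0.0011
flapBL [0.5214 0.0949 0.0354] 0.0041
flapBR [0.5536 0.0032 0.0373] 0.003
lipoutL [0.4314 0.0607 0.0325] 0.005
lipoutR [ 0.4672 -0.0384  0.0414] 0.0061
botL [0.4211 0.064  0.0079] 0.0025
botL [0.422  0.0655 0.    ]
botR [ 0.4619 -0.0378  0.    ]
lipL [0.44   0.0623 0.048 ]
lipR [ 0.4762 -0.0333  0.048 ]
lip outL [0.4354 0.0625 0.047 ]
lip outR [ 0.4678 -0.0363  0.047 ]
earL0 [0.5289 0.1077 0.046 ]
earL1 [0.4967 0.0923 0.046 ]
earR0 [ 5.696e-01 -2.000e-04  4.600e-02]
earR1 [ 0.5386 -0.0134  0.046 ]
s earL0 [0.5268 0.1086 0.046 ]
s earL1 [0.4938 0.0947 0.046 ]
s earR0 [ 0.5605 -0.0007  0.046 ]
s earR1 [ 0.5365 -0.0093  0.046 ]
s botL [0.4244 0.0588 0.    ]
s lipmouthL [0.4331 0.07   0.05  ]
s lipmouthR [ 0.472  -0.0269  0.05  ]
(215, 354) [0.385 0.194 0.078]
(424, 371) [ 0.339 -0.196  0.017]
(231, 286) [0.513 0.176 0.03 ]
(302, 292) [0.498 0.037 0.02 ]
(316, 140) [0.81  0.001 0.03 ]
```

Emit:
drive_tool(
  steps=[0, 17, 32, 0, -2.7, 0, 17, 32, 0, 0, 0, 17, 32, 0, 0, 0, 17, 32, 0, 0, 0, 17, 32, 0, 0],
  grip_force=20,
)

```text
clock: 0.67
position: [0.3344, -0.4117, 0.2453]
tool_rot: [-1.571, -0.0, -1.208]
force: [1.1, -0.6, 0.2]
grip_width: 0.0256
```

Emit:
drive_tool(
  steps=[0, 17, 32, 0, 0, 0, 17, 32, 0, 0, 0, 17, 32, 0, 0, 0, 17, 32, 0, 0, 0, 17, 32, 0, 0],
)

```text
clock: 1.08
position: [0.4195, -0.2516, 0.2454]
tool_rot: [-1.571, -0.0, -1.208]
force: [2.0, -0.8, -0.1]
grip_width: -0.0
```

Emit:
drive_tool(
  steps=[0, 17, 32, 0, 0, 0, 17, 32, 0, 0, 0, 17, 32, 0, 0, 0, 17, 32, 0, 0, 0, 17, 32, 0, 0],
)

```text
clock: 1.5
position: [0.5045, -0.0915, 0.2454]
tool_rot: [-1.571, -0.0, -1.208]
force: [1.1, -0.7, -0.2]
grip_width: -0.0002
```

Emit:
drive_tool(
  steps=[0, 20, 33, 0, 0, 0, 20, 33, 0, 0, 0, 20, 33, 0, 0, 0, 20, 33, 0, 0, 0, 0, 26, 0, 0],
)

```text
clock: 1.92
position: [0.5863, 0.0679, 0.2449]
tool_rot: [-1.57, 0.001, -1.207]
force: [-0.6, -0.5, 0.1]
grip_width: 0.0001
```

Run:
```python
from h import *
o=monitor.observe();print(o['position'],o['force'])
a=shot('wrist','w1.png');b=shot('scene'); 
cv2.imwrite('pics/s1.png',np.hstack([cv2.resize(a['frame'],(400,300)),cv2.resize(b['frame'][130:400,180:540],(400,300))])[:,:,::-1])
```

```text
[0.58626167 0.06788491 0.24491586] [-0.60427188 -0.51223638  0.1282544 ]
```

View pics/s1.png

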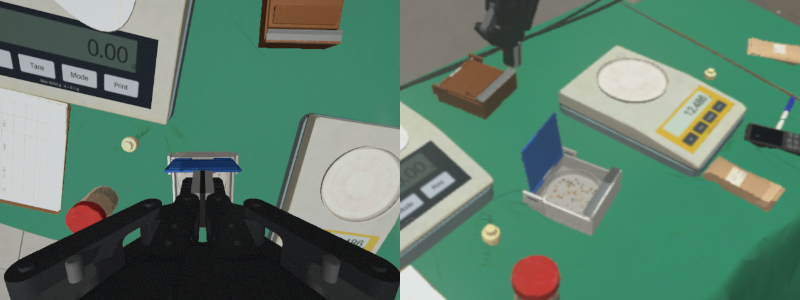

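Emit:
drive_tool(
  steps=[0, 0, 0, -30, 0, 0, 0, 0, -40, 0, 0, 0, 0, -40, 0, 0, 0, 0, -28, 0, 0, 0, 0, -12, 0],
)

```text
clock: 2.43
position: [0.582, 0.0638, 0.0917]
tool_rot: [-1.575, 0.001, -1.208]
force: [-0.4, 0.7, -0.5]
grip_width: -0.0002
```

Run:
```python
from h import *
u=np.array([.935,.355,0]);w=np.array([-.355,.935,0]);c=np.array([.4918,.0319,0])
o=monitor.observe();p=o['position'];print(p,o['force'],(p-c)@u,(p-c)@w,p[2]-.014)
# plan: tip corner arc r about hinge (.050,.038); finger -x face at X-11
r=.042
X0=.1
pts=[(.075,.080),(.063,.080)]
for th in np.radians([90,80,70,60,50,40,30,20,10,4,0]):
    pts.append((.050-r*np.cos(th)+.002*np.sin(th)+.011,.038+r*np.sin(th)+.002*np.cos(th)))
prev=p
for X,z in pts:
    q=c+u*X+((p-c)@w)*0*w; q[2]=z+.014
    print(round(X,4),round(z,4),((q-prev)*1000).round(1)); prev=q
```

```text
[0.58202724 0.0638206  0.09167905] [-0.44194192  0.67437258 -0.47010662] 0.09569427978593341 -0.0021849072840193985 0.07767905420286728
0.075 0.08 [-20.1  -5.3   2.3]
0.063 0.08 [-11.2  -4.3   0. ]
0.063 0.08 [0. 0. 0.]
0.0557 0.0797 [-6.8 -2.6 -0.3]
0.0485 0.0782 [-6.7 -2.5 -1.6]
0.0417 0.0754 [-6.3 -2.4 -2.8]
0.0355 0.0715 [-5.8 -2.2 -3.9]
0.0301 0.0665 [-5.1 -1.9 -4.9]
0.0256 0.0607 [-4.2 -1.6 -5.8]
0.0222 0.0542 [-3.2 -1.2 -6.5]
0.02 0.0473 [-2.1 -0.8 -7. ]
0.0192 0.0429 [-0.7 -0.3 -4.3]
0.019 0.04 [-0.2 -0.1 -2.9]
```

Emit:
drive_tool(
  steps=[0, -7, -1.8, 1, 0, 0, -7, -1.8, 1, 0, 0, -6, -2, 0, 0, 0, -6, -2, 0, 0, 0, -5, -2, 0, 0],
)

```text
clock: 2.85
position: [0.553, 0.0549, 0.0989]
tool_rot: [-1.568, -0.001, -1.208]
force: [-0.2, 0.4, 0.9]
grip_width: -0.0002
```

Emit:
drive_tool(
  steps=[0, -3.5, -1.3, 0, 0, 0, -3.5, -1.3, -0.3, 0, 0, -3.5, -1.3, -0.6, 0, 0, -3.4, -1.3, -1, 0, 0, 0, 0, 0, 0],
)

```text
clock: 3.27
position: [0.5383, 0.0496, 0.0952]
tool_rot: [-1.572, 0.0, -1.208]
force: [0.6, 0.6, 0.4]
grip_width: -0.0001
```

```bash
cat >> h.py <<'E'
U=np.array([.935,.355,0]);W=np.array([-.355,.935,0]);C=np.array([.4918,.0319,0])
def st():
    o=monitor.observe();p=o['position'];f=o['force'];print('X %.1f Y %.1f tip %.1f  F %s  t %.2f'%(1e3*(p-C)@U,1e3*(p-C)@W,1e3*p[2]-14,np.round([f@U,f@W,f[2]],1),o['clock']))
E
python3 - <<'E'
from h import *
st()
b=shot('scene'); t=shot('top')
cv2.imwrite('pics/s2.png',np.hstack([cv2.resize(b['frame'][180:360,230:430],(400,360),interpolation=2),cv2.resize(t['frame'][200:350,220:387],(400,360),interpolation=2)])[:,:,::-1])
E
```

```text
X 49.8 Y 0.1 tip 81.2  F [0.8 0.3 0.4]  t 3.27
```

View pics/s2.png

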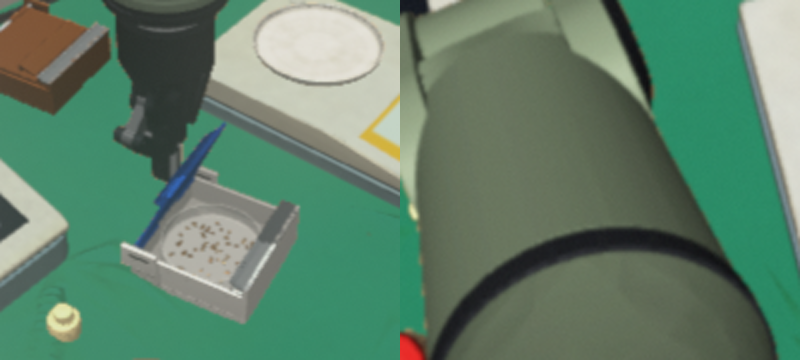

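Emit:
drive_tool(
  steps=[0, -3.8, -1.4, -3, 0, 0, -3.8, -1.4, -3, 0, 0, -2.9, -1.1, -2, 0, 0, -2.9, -1.1, -2, 0, 0, -2.5, -1, -2.5, 0],
)

```text
clock: 3.78
position: [0.5229, 0.0438, 0.0827]
tool_rot: [-1.571, 0.0, -1.208]
force: [0.3, 0.6, 2.4]
grip_width: -0.0
```

Emit:
drive_tool(
  steps=[0, -2.5, -1, -2.5, 0, 0, -2.1, -0.8, -2.9, 0, 0, -2.1, -0.8, -2.9, 0, 0, 0, 0, 0, 0, 0, 0, 0, 0, 0],
)

```text
clock: 4.2
position: [0.5162, 0.0413, 0.0744]
tool_rot: [-1.571, 0.0, -1.208]
force: [-0.1, -0.4, -0.0]
grip_width: -0.0003
```

Run:
```python
from h import *
st()
b=shot('scene');cv2.imwrite('pics/s3.png',cv2.resize(b['frame'][200:350,250:410],(640,600),interpolation=2)[:,:,::-1])
```

```text
X 26.2 Y 0.1 tip 60.4  F [-0.3 -0.3 -0. ]  t 4.20
```

View pics/s3.png

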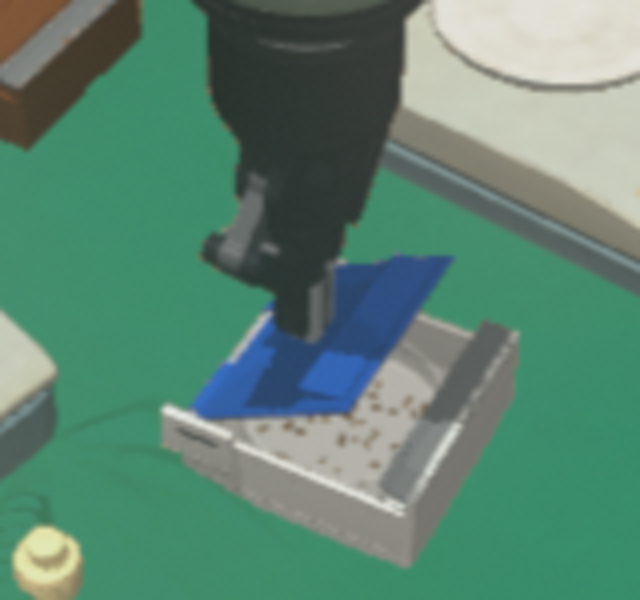

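Emit:
drive_tool(
  steps=[0, -1.6, -0.6, -3.2, 0, 0, -1.6, -0.6, -3.2, 0, 0, -1, -0.4, -3.5, 0, 0, -1, -0.4, -3.5, 0, 0, 0, 0, 0, 0],
)

```text
clock: 4.67
position: [0.5109, 0.0392, 0.0605]
tool_rot: [-1.571, 0.0, -1.208]
force: [0.7, -0.0, 1.0]
grip_width: 0.0001
```

Emit:
drive_tool(
  steps=[0, -0.3, -0.1, -2, 0, 0, -0.3, -0.1, -2, 0, 0, 0, 0, -2, 0, 0, 0, 0, 0, 0, 0, 0, 0, 0, 0],
)

```text
clock: 5.08
position: [0.5106, 0.0391, 0.055]
tool_rot: [-1.571, 0.0, -1.208]
force: [-0.7, 0.4, 1.6]
grip_width: 0.0002
```

Run:
```python
from h import *
st()
b=shot('scene');cv2.imwrite('pics/s4.png',cv2.resize(b['frame'][200:350,250:410],(640,600),interpolation=2)[:,:,::-1])
```

```text
X 20.1 Y 0.1 tip 41.0  F [-0.5  0.6  1.6]  t 5.08
```

View pics/s4.png

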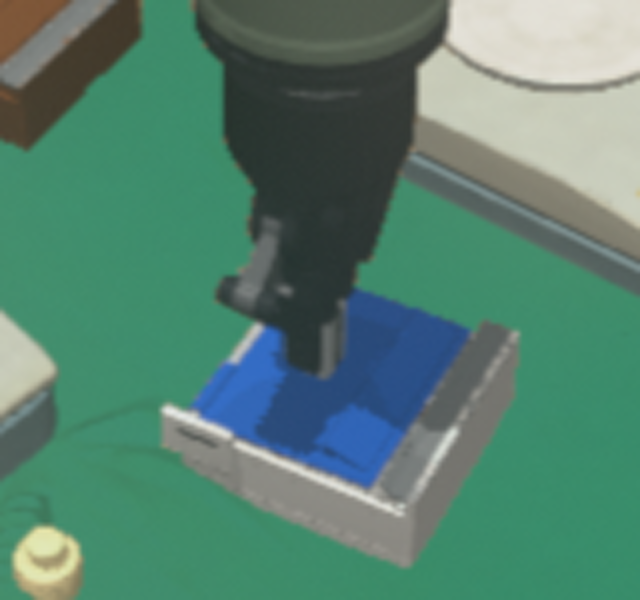

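Emit:
drive_tool(
  steps=[0, 0, 0, -1, 0, 0, 0, 0, -0.5, 0, 0, 0, 0, 0, 0, 0, 0, 0, 0, 0, 0, 0, 0, 0, 0],
)

```text
clock: 5.55
position: [0.5107, 0.0391, 0.0539]
tool_rot: [-1.571, -0.0, -1.208]
force: [-3.7, -0.2, 7.7]
grip_width: -0.0001
```

Emit:
drive_tool(
  steps=[0, -2.8, -1.1, 0, 0, 0, -2.8, -1.1, 0, 0, 0, -2.8, -1.1, 0, 0, 0, -2.8, -1.1, 0, 0, 0, -1.9, -0.7, 0, 0],
)

```text
clock: 5.97
position: [0.4976, 0.034, 0.0539]
tool_rot: [-1.57, -0.0, -1.208]
force: [2.8, 1.1, 5.0]
grip_width: -0.0
```

```bash
python3 -c "
from h import *
st()"
```

```text
X 6.2 Y -0.1 tip 39.9  F [3.  0.1 5. ]  t 5.97
```

Emit:
drive_tool(
  steps=[0, -2.3, -0.9, 0, 0, 0, -2.3, -0.9, 0, 0, 0, -2.3, -0.9, 0, 0, 0, -1.9, -0.7, 0, 0, 0, 0, 0, 0, 0],
)

```text
clock: 6.38
position: [0.4885, 0.0304, 0.0538]
tool_rot: [-1.571, -0.0, -1.208]
force: [0.8, 0.6, 7.3]
grip_width: -0.0002
```

```bash
python3 -c "
from h import *
st()"
```

```text
X -3.6 Y -0.2 tip 39.8  F [1.  0.3 7.3]  t 6.38
```

Emit:
drive_tool(
  steps=[0, -1.9, -0.7, 0, 0, 0, -1.9, -0.7, 0, 0, 0, -1.4, -0.5, 0, 0, 0, 0, 0, 0, 0, 0, 0, 0, 0, 0],
)

```text
clock: 6.8
position: [0.4835, 0.0286, 0.0538]
tool_rot: [-1.571, -0.0, -1.208]
force: [3.2, -0.4, 6.6]
grip_width: 0.0001
```

Run:
```python
from h import *
st()
b=shot('scene');cv2.imwrite('pics/s5.png',cv2.resize(b['frame'][225:335,280:400],(654,600),interpolation=2)[:,:,::-1])
```

```text
X -8.9 Y -0.2 tip 39.8  F [ 2.9 -1.5  6.6]  t 6.80
```

View pics/s5.png

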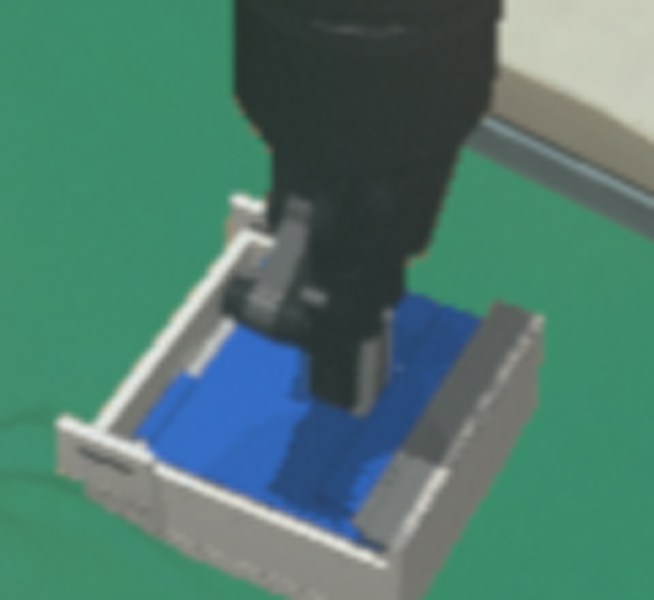

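The flap is flat, its edge is going under the lip and a gap has opened behind the hinge. I'll keep pushing until it reaches the stop.

Emit:
drive_tool(
  steps=[0, -1.4, -0.5, 0, 0, 0, -1.4, -0.5, 0, 0, 0, -1.4, -0.5, 0, 0, 0, 0, 0, 0, 0, 0, 0, 0, 0, 0],
)

```text
clock: 7.27
position: [0.4829, 0.0285, 0.0545]
tool_rot: [-1.563, -0.0, -1.208]
force: [20.4, 5.4, -1.8]
grip_width: -0.0003
```

```bash
python3 -c "
from h import *
st()"
```

```text
X -9.5 Y -0.0 tip 40.5  F [21.  -2.2 -1.8]  t 7.27
```

Emit:
drive_tool(
  steps=[0, 1.3, 0.5, 0, 0, 0, 1.3, 0.5, 0, 0, 0, 0, 0, 0, 0, 0, 0, 0, 0, 0, 0, 0, 0, 0, 0],
)

```text
clock: 7.68
position: [0.4832, 0.0286, 0.0539]
tool_rot: [-1.568, -0.0, -1.208]
force: [9.1, 2.3, 1.9]
grip_width: -0.0001
```

```bash
python3 -c "
from h import *
st()"
```

```text
X -9.2 Y -0.1 tip 39.9  F [ 9.3 -1.1  1.9]  t 7.68
```

Emit:
drive_tool(
  steps=[0, 0.7, 0.3, 0, 0, 0, 0.3, 0.1, 1, 0, 0, 0.5, 0.2, 3, 0, 0, 0, 0, 8, 0, 0, 0, 0, 15, 0],
)

```text
clock: 8.1
position: [0.4818, 0.0285, 0.0798]
tool_rot: [-1.575, 0.001, -1.208]
force: [-0.2, -0.5, -0.4]
grip_width: 0.0003
```

Emit:
drive_tool(
  steps=[0, 0, 0, 30, 0, 0, 0, 0, 30, 0, 0, 0, -30, 30, 0, 0, 0, -35, 20, 0, 0, 0, -40, 0, 0],
)

```text
clock: 8.52
position: [0.4841, -0.076, 0.1938]
tool_rot: [-1.567, -0.002, -1.206]
force: [2.3, 0.1, 0.0]
grip_width: -0.0001
```

Emit:
drive_tool(
  steps=[0, 0, -40, 0, 0, 0, 0, -40, 0, 0, 0, 0, -40, 0, 0, 0, 0, -40, 0, 0, 0, 0, -30, 0, 0],
)

```text
clock: 8.93
position: [0.4817, -0.2689, 0.1899]
tool_rot: [-1.573, 0.001, -1.21]
force: [0.3, -0.1, -0.3]
grip_width: 0.0003
```

Run:
```python
from h import *
st()
b=shot('scene');t=shot('top')
k=lambda i:cv2.resize(i,(400,400),interpolation=2)
cv2.imwrite('pics/s6.png',np.vstack([np.hstack([k(t['frame'][235:345,245:355]),k(b['frame'][230:340,280:390])]),cv2.resize(np.hstack([t['frame'][:,:],b['frame'][:,:]]),(800,200))[:,:800]])[:,:,::-1])
```

```text
X -116.3 Y -277.7 tip 175.9  F [ 0.2 -0.2 -0.3]  t 8.93
```

View pics/s6.png

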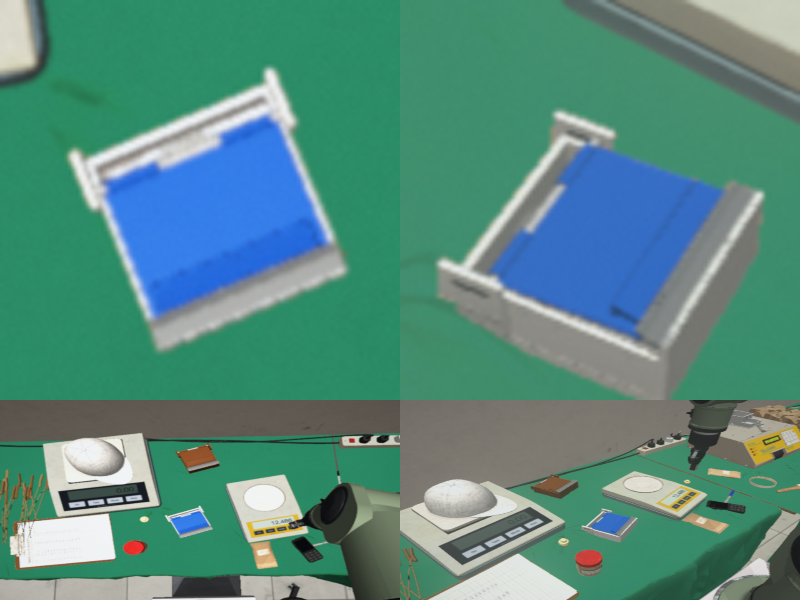

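Run:
```python
from h import *
t=shot('top')
for n,a,z in[('stepL',(147,290),.045),('stepR',(312,218),.045),('mouthL',(150,318),.049),('mouthR',(335,245),.049),('hingeL',(107,195),.04),('hingeR',(280,118),.04)]:
    p=onz(t,245+a[0]/3.636,235+a[1]/3.636,z);print(n,(1e3*(p-C)@U).round(1),(1e3*(p-C)@W).round(1))
st()
```

```text
stepL -22.9 46.9
stepR -21.1 -48.2
mouthL -37.2 50.4
mouthR -39.1 -53.9
hingeL 32.5 48.6
hingeR 35.5 -52.8
X -115.7 Y -276.6 tip 175.5  F [-0.4  1.2 -0.7]  t 9.08
```

```bash
python3 -c "
from h import *
print(workorder.job_done())"
```

```text
the job is handed in; nothing more can be done
None
```

The carrier is closed and the job is handed in, at about 9 s on the robot's clock. With the fingers shut, I pushed the blue flap down from behind and pressed it flat at about 7 N. I then pushed it along by its step until it hit the stop, relaxed the push, lifted straight off and moved away.

- **Tucked home:** after release the flap stayed flat under the lip. The top view put its step at carrier x of about -22 mm, which matches the full 14 mm slide. The lip mouth measured about -38 mm, as it should.
- **Forces:** the highest reading I took was about 21 N, at the stop. With the arm withdrawn, about 0.28 m from the carrier, the reading was near zero.
- **Bystanders:** the jar, packet and weight look unmoved in the last pictures, but I did not re-measure them. The dish is hidden under the flap, so I could not see it at the end; nothing pushed on it.
- **Small disagreement:** the fingertip stopped about 2 mm short of where I expected at the stop. That is within the error of my estimate of the carrier's position, and the camera check confirmed the full slide.

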